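Fill the pressing-bottle crate

TASK

Fill the little wooden crate so that each of its four cells holds one bottle, standing upright on the crate's floor; two bottles are already in and must stay. The bottle standing on the table goes in, and so does the orange one lying in the slot under the iron: draw that one out, stand it upright on the bare table and let go of it there before taking it again and putting it in the crate. Do not drop or knock over any bottle, and leave the other things on the table where they are.

Things in the scene. Friction and masses are not known exactly. Their poses are not given: they have to be found in the camera images.
- bottle_a_mid (a point): White bottle with blue cap, standing upright on the table at the start: 54 mm square plain body (edges rounded by 4 mm, 112 mm tall) with a label panel, a 10 mm sloping shoulder and a round cap 30 mm across and 38 mm tall; 160 mm tall in all, about 0.25 kg, rigid. This point is its centre, half-way up (80 mm from foot and from cap top) on its long axis; z runs along the bottle from foot to cap, x and y square to the body's faces. 
- bottle_in_mid (a point): Another white bottle with blue cap, the same in shape, size and frame, already standing in one of the crate's cells (the cell nearest to it is taken).
- bottle_in2_mid (a point): The other blue-capped bottle already standing in the crate, in the cell diagonally across from bottle_in's; the same in shape, size and frame.
- bottle_l_mid (a point): White bottle with ORANGE label and cap, the same in shape, size and frame as bottle_a, lying on a flat side on the table in the slot under the iron rest, its foot end sticking 65 to 90 mm out of the slot's mouth, its cap inside. Lying, its axis is 27 mm above the table. It can only come out through the mouth.
- crate: Light wooden crate, open on top, fixed to the table: 158 x 158 mm, 60 mm high, floor 8 mm thick, walls and the cross of dividers 6 mm thick, giving 2 x 2 cells each 70 x 70 mm inside and 52 mm deep, 76 mm from centre to centre. Origin at the centre of its underside; x and y run along its walls, z up. It may stand at any yaw, and the bottles only go in about square to the walls (8 mm of room on each side).
- cell0 (a point): Crate cell 0: the centre of its floor, 8 mm above the table; axes as the crate's.
- cell1 (a point): Crate cell 1: the centre of its floor, 8 mm above the table; axes as the crate's.
- cell2 (a point): Crate cell 2: the centre of its floor, 8 mm above the table; axes as the crate's.
- cell3 (a point): Crate cell 3: the centre of its floor, 8 mm above the table; axes as the crate's.
- iron_rest: Wooden iron rest fixed to the table, a chromed clothes iron with wooden handle on top: board 170 (x) x 250 (y) mm, its top 82 mm above the table; the iron starts 50 mm behind the board's front edge and rises to 204 mm above the table. In its middle a slot 72 mm wide and 66 mm high runs in along x, closed above, at both sides and at the back, open at the front (-x side) only; the table is its floor. Origin on the table under the board's centre.
- slot_mouth (a point): Centre of the slot's open mouth at the front edge of the iron rest, 33 mm above the table; its -x axis points out of the slot, the way the bottle is drawn.
- tin: Bystander: green tin with paper label, 60 mm diameter, 85 mm tall, standing. Origin at the centre of its underside.
- tape: Bystander: roll of brown tape lying flat, 110 mm diameter, 48 mm high. Origin at the centre of its underside.
- basin: Bystander: blue plastic bowl, 130 mm across, 90 mm high. Origin at the centre of its underside.
- clapper: Bystander: dark wooden pressing block 200 x 65 x 45 mm. Origin at the centre of its underside.
- brush: Bystander: flat brush about 200 mm long, lying along its x axis. Origin at its underside, in the middle.
- bottle_a: The same bottle as bottle_a_mid; origin at the centre of its foot, axes as there.
- bottle_in: The same bottle as bottle_in_mid; origin at the centre of its foot, axes as there.
- bottle_in2: The same bottle as bottle_in2_mid; origin at the centre of its foot, axes as there.
- bottle_l: The same bottle as bottle_l_mid; origin at the centre of its foot, axes as there.
Mind the look-alikes: they are no part of the job. Leave any pink or turquoise look-alike of the bottle_a alone. Leave any green look-alike of the bottle_l alone.

How it is judged:
By the outcome, as a careful person would: the job done as asked, in the order asked, and still so for the second after the job is handed in, with the robot touching nothing.
It also fails if it takes over 72 s, if anything falls off the work surface, if the arm or the gripper's body presses on something with over 40 N, if the wrist force passes 120 N, or if a joint passes its speed limit or range.

ROBOT

A 6-joint arm with a two-finger parallel gripper is mounted at the origin on the work surface. World frame = base frame: x ahead of the robot, y to its left, z up, the work surface at z = 0. Lengths are in m, angles in rad, forces in N, time in s.
With the tool pointing down it reaches from about 0.325 to 0.775 m from the base axis. Payload 9.3 kg.
Tool frame: the origin (TCP) lies on the centre line of the jaws, within the pads' length; the fingertips stand 17 mm ahead of it and the grasp point (between the pads) lies 2 mm behind it (r.tip_extent is the z of the fingertips in the tool frame, in m); z points along the fingers, y is the line along which they close (so a half turn about z gives the same grasp; the last joint's range is limited). The gripper opens to 85 mm and grips with 20 to 120 N. Pads are 22 mm wide; open, the fingers measure 114 mm over their backs; the gripper's body (76 mm by 85 mm) begins 54 mm behind the grasp point. The pads swing forward as they close: fully open they stand 13 mm farther back than shut.
Start: joints at [-1.497, 0.259, 0.021, 1.334, 0, 1.418], TCP at [0.124, -0.536, 0.248] pointing down, gripper open.
Joint ranges: [-3.04, 3.04], [-0.91, 1.82], [-1.04, 1.36], [-1.92, 1.95], [-1.52, 1.45], [-3.14, 3.14]. Speed limits (rad/s): [2.22, 2.22, 2.79, 3.14, 3.14, 3.14].

INTERFACE

Orientations are given as a unit quaternion [w, x, y, z].
In Python, from plant import r, optics gives the robot as it stands. The module is installed in compiled form; this text tells all that it offers.
- The arm moves only by the tool play_rows, never from a script. Its argument "steps" is one flat list of numbers, 7 for each row, row after row: the shift along the tool's x, y, z scaled (see below), then the turn, a rotation vector about the tool's x, y, z scaled (see below), then the gripper command: -1 is fully open, 1 is shut, values between are in proportion. A call has 1 to 12 rows; each row shifts and turns the commanded pose from where the row before left it, along the tool's axes as they then stand; what a row does not reach is not made up. The controller multiplies each number of a shift by 500 mm and each number of a turn by 2 rad. A row lasts 1/12 s, in which the tool goes at most 41.7 mm and 7.16 degrees, less where a joint would pass 70% of its speed; a pose out of reach is approached as far as the arm can. A call with a number of a shift or a turn outside -1 to 1 is refused whole. A call with a gripper value outside its range is refused whole. The fingers move at their own pace and stop on an object; "newtons" is the grip in N (left out, the last holds). Time passes only in rows, so rows that do not move let the fingers close. It gives the time, the measured TCP pose, the force, the opening and the grip force at its end, in the units of the state.
- r.get_state(): the state, without advancing time (a new reading comes with each control period).
- optics.camera(name): name is "scene" or "top" or "wrist"; returns a dict with "pixels" (400x640x3 uint8, blue, green, red), "fx", "fy", "cx", "cy" (pixels), "dist" ([k1, k2, p1, p2, k3] as OpenCV has them; the pictures are not rectified), "extrinsics" (4x4, takes a point from world to camera coordinates). Camera axes: x right, y down, z forward; pixel columns grow to the right and rows downward; lengths in m; the calibration is good to about 2 mm. A picture is of the moment at which its call begins. There is no depth.
- r.finish_job(): hands the job in; it is judged then, once.
The state is a dict: "time_s": time; "joints": joint angles; "qvel": joint speeds; "joint_torque": joint torques, N m; "eef_pos": TCP position; "eef_rot": TCP orientation; "ft_force": force on the tool from outside, world axes, zero at the start; "ft_torque": the same for the moment, N m; "gripper_width": finger opening in m; "grasp_force": force on a finger pad.
Only numpy, scipy, OpenCV 4.12 (cv2) and the standard library are available. Lean on these libraries where they do the work, as an engineer would, in place of code of your own. Each camera call takes 0.05 s, during which the arm holds its last target. There are 200 camera calls.

## Working session

There is one attempt and no reset: what is moved stays moved. The work goes in short steps, Python scripts to look and compute and a tool call to move; the robot and the scene stay as the last step left them, time stands still between calls to the robot, and variables do not carry over. Pictures are saved under pics/ and viewed, at most 10 in all, crops included, and the job is handed in when it is done.

Besides the shell and the picture viewer there is one more tool, called after "Emit:" in YAML: its name, and indented under it one key for each argument. play_rows: Moves the arm, as the interface text tells. Its arguments: {"type":"object","properties":{"steps":{"type":"array"},"newtons":{"type":"number"}},"required":["steps"]}

```bash
mkdir -p pics
python3 - <<'E'
from plant import r, optics
import cv2,numpy as np,json
for n in ["scene","top"]:
    c=optics.camera(n); cv2.imwrite(f"pics/{n}0.png",c["pixels"])
    print(n,c["fx"],c["fy"],c["cx"],c["cy"],c["dist"]); print(np.round(c["extrinsics"],4).tolist())
s=r.get_state(); print(s["time_s"],s["eef_pos"],s["eef_rot"],s["gripper_width"],r.tip_extent)
E
```

```text
scene 514.6446410645258 514.6446410645258 317.5836067808092 198.89621445365543 [0.01768282 0.         0.         0.         0.        ]
[[0.3295, 0.9441, 0.0058, -0.1584], [0.8087, -0.279, -0.5178, -0.3358], [-0.4873, 0.1753, -0.8555, 1.8282], [0.0, 0.0, 0.0, 1.0]]
top 474.7335808776847 474.7335808776847 313.54789332312964 202.22110403936892 [-0.1456955  0.         0.         0.         0.       ]
[[-0.0279, -0.9996, 0.0055, 0.0015], [-0.9922, 0.027, -0.1213, 0.4827], [0.1211, -0.0088, -0.9926, 1.5386], [0.0, 0.0, 0.0, 1.0]]
0.1 [ 0.12365727 -0.53569974  0.24774085] [-5.67651629e-04  9.93577075e-01  1.13155962e-01  3.40685590e-05] 0.08532958311204612 0.017
```

View pics/scene0.png

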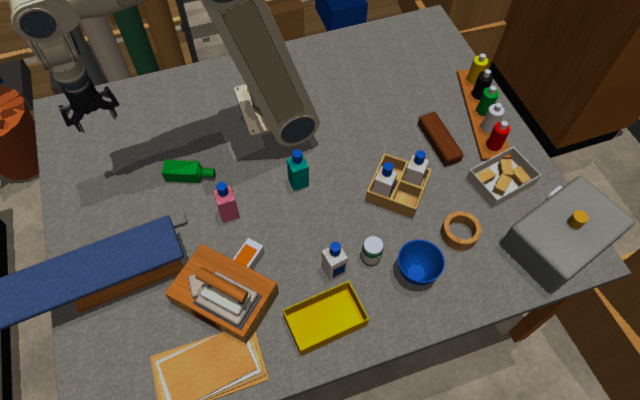

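View pics/top0.png

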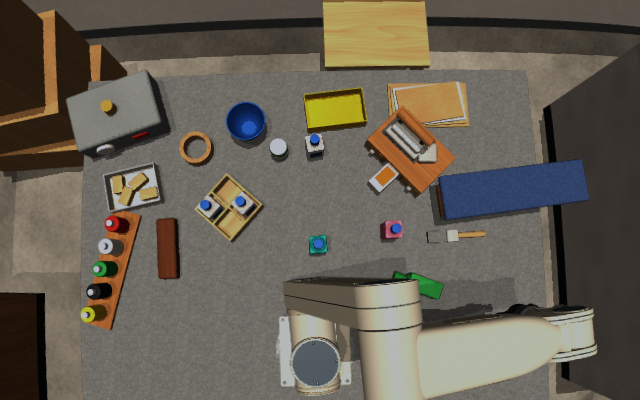

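The scene picture shows the crate at about (400,185) with two blue-capped bottles in it. bottle_a is at (335,262), the orange bottle sticks out of the iron rest at (247,255), and the pink, turquoise and green look-alikes are apart from these. In the top picture the crate is a diamond at (230,207), with its left and right cells taken. I'll enlarge to get pixel positions.

Run:
```python
import cv2
t=cv2.imread("pics/top0.png"); s=cv2.imread("pics/scene0.png")
cv2.imwrite("pics/tc.png",cv2.resize(t[98:248,190:460],(0,0),fx=2.95,fy=2.95,interpolation=cv2.INTER_CUBIC))
a=s[225:345,160:360]; b=s[140:220,355:455]
import numpy as np
A=cv2.resize(a,(0,0),fx=4,fy=4,interpolation=cv2.INTER_CUBIC)
cv2.imwrite("pics/sc.png",A)
```

```text
(no output)
```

View pics/tc.png

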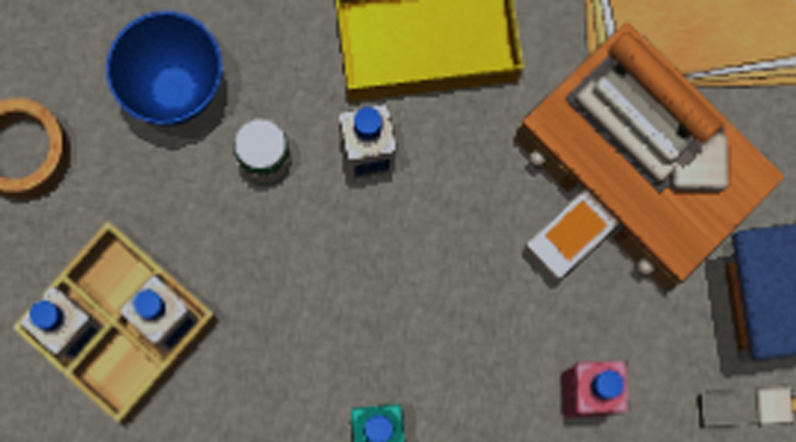

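View pics/sc.png

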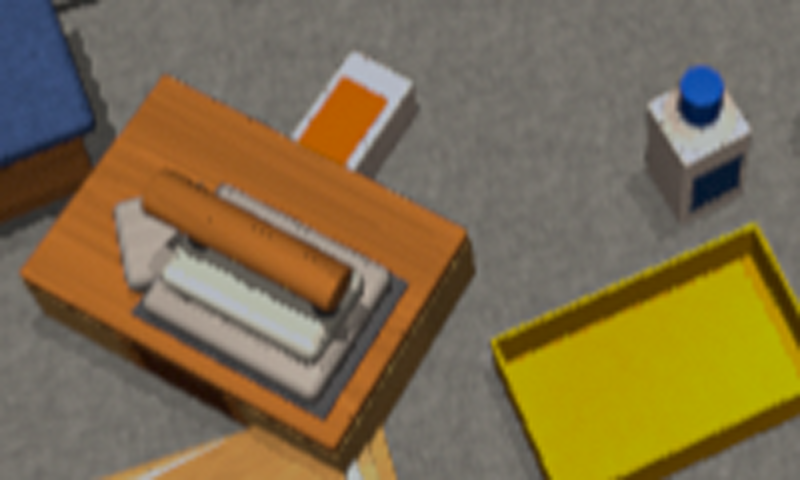

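The top crop shows the crate rim corners at (108,225), (215,315), (121,422) and (15,326). The board corners are at (627,25), (782,178), (681,283) and (522,120). The orange bottle's foot edge runs from (528,240) to (555,274), and bottle_a's cap is at (369,119). In the scene crop the orange foot edge runs from (355,52) to (413,90) and bottle_a's cap top is at (702,80).

```bash
cat > h.py <<'E'
from plant import r, optics
import cv2,numpy as np
from scipy.spatial.transform import Rotation as R
def ray(c,px,z):
    K=np.array([[c["fx"],0,c["cx"]],[0,c["fy"],c["cy"]],[0,0,1]])
    p=cv2.undistortPoints(np.array(px,float).reshape(-1,1,2),K,np.array(c["dist"],float)).reshape(-1,2)
    E=np.array(c["extrinsics"]);Rm=E[:3,:3];o=-Rm.T@E[:3,3]
    d=np.c_[p,np.ones(len(p))]@Rm
    return o+d*((z-o[2])/d[:,2])[:,None]
def pose():
    s=r.get_state();q=s["eef_rot"];return np.array(s["eef_pos"]),R.from_quat([q[1],q[2],q[3],q[0]])
def delta(p,Rt):
    """shift in tool axes (units/0.5) and rotvec (/2) from now to target"""
    p0,R0=pose(); return R0.inv().apply(np.array(p)-p0)/.5,(R0.inv()*Rt).as_rotvec()/2
E
python3 - <<'E'
from h import *
t=optics.camera("top");s=optics.camera("scene")
T=lambda L,z:ray(t,[(190+(u+.5)/2.95-.5,98+(v+.5)/2.95-.5) for u,v in L],z)
S=lambda L,z:ray(s,[(160+(u+.5)/4-.5,225+(v+.5)/4-.5) for u,v in L],z)
def show(n,p):
    print(n,np.round(p[:,:2],4).tolist(),"mean",np.round(p.mean(0)[:2],4)); 
    d=np.diff(p,axis=0); print("   len",np.round(np.linalg.norm(d,axis=1),3),"ang",np.round(np.degrees(np.arctan2(d[:,1],d[:,0])),1))
show("crate",T([(108,225),(215,315),(121,422),(15,326),(108,225)],.06))
show("boardT",T([(627,25),(782,178),(681,283),(522,120),(627,25)],.082))
show("boardS",S([(340,450),(22,280),(168,76),(472,237),(340,450)],.082))
show("LT",T([(585,192),(528,240),(555,274),(618,222)],.054))
show("LS",S([(295,135),(355,52),(413,90),(357,172)],.054))
show("aT",T([(369,119)],.16)); show("aS",S([(702,80)],.16))
show("aTtop",T([(341,116),(345,158),(395,153)],.112))
show("aStop",S([(648,108),(682,158),(750,130)],.112))
show("in caps",T([(45,316),(149,305)],.168))
E
```

```text
crate [[0.5799, 0.2717], [0.476, 0.1538], [0.3612, 0.2587], [0.4698, 0.376], [0.5799, 0.2717]] mean [0.4934 0.2664]
   len [0.157 0.156 0.16  0.152] ang [-131.4  137.6   47.2  -43.5]
boardT [[0.7888, -0.314], [0.6096, -0.4787], [0.4947, -0.3572], [0.6812, -0.1902], [0.7888, -0.314]] mean [ 0.6726 -0.3308]
   len [0.243 0.167 0.25  0.164] ang [-137.4  133.4   41.8  -49. ]
boardS [[0.7975, -0.3083], [0.6178, -0.4783], [0.5015, -0.3539], [0.687, -0.1868], [0.7975, -0.3083]] mean [ 0.6803 -0.3271]
   len [0.247 0.17  0.25  0.164] ang [-136.6  133.1   42.   -47.7]
LT [[0.6041, -0.2609], [0.5512, -0.1944], [0.5122, -0.2228], [0.5691, -0.2964]] mean [ 0.5592 -0.2436]
   len [0.085 0.048 0.093] ang [ 128.5 -143.9  -52.3]
LS [[0.5612, -0.2812], [0.5115, -0.2238], [0.5546, -0.1925], [0.6029, -0.2472]] mean [ 0.5576 -0.2362]
   len [0.076 0.053 0.073] ang [130.9  36.  -48.5]
aT [[0.666, -0.0199]] mean [ 0.666  -0.0199]
   len [] ang []
aS [[0.6625, -0.0152]] mean [ 0.6625 -0.0152]
   len [] ang []
aTtop [[0.6827, 0.0095], [0.6361, 0.0064], [0.6401, -0.0476]] mean [ 0.653  -0.0106]
   len [0.047 0.054] ang [-176.2  -85.7]
aStop [[0.6488, -0.0477], [0.6913, -0.0384], [0.687, 0.0124]] mean [ 0.6757 -0.0246]
   len [0.043 0.051] ang [12.4 94.8]
in caps [[0.4667, 0.3183], [0.4752, 0.2107]] mean [0.471  0.2645]
   len [0.108] ang [-85.5]
```

Emit:
play_rows:
  steps: [0.068, -0.04, -0.001, 0, 0, 0, -1, 0.068, -0.04, -0.001, 0, 0, 0, -1, 0.068, -0.04, -0.001, 0, 0, 0, -1, 0.068, -0.04, -0.001, 0, 0, 0, -1, 0.068, -0.04, -0.001, 0, 0, 0, -1, 0.068, -0.04, -0.001, 0, 0, 0, -1, 0.068, -0.04, -0.001, 0, 0, 0, -1, 0.068, -0.04, -0.001, 0, 0, 0, -1, 0.068, -0.04, -0.001, 0, 0, 0, -1, 0.068, -0.04, -0.001, 0, 0, 0, -1, 0.068, -0.04, -0.001, 0, 0, 0, -1, 0.068, -0.04, -0.001, 0, 0, 0, -1]
  newtons: 60

```text
time_s: 1.2
eef_pos: [0.4683, -0.2086, 0.2544]
eef_rot: [0.0, 0.994, 0.113, 0.0]
ft_force: [0.1, -0.5, 0.4]
gripper_width: 0.0854
grasp_force: 0.0
```

Emit:
play_rows:
  steps: [0.068, -0.04, -0.001, 0, 0, -0.06, -1, 0, 0, 0, 0, 0, -0.06, -1, 0, 0, 0, 0, 0, -0.06, -1, 0, 0, 0, 0, 0, -0.06, -1, 0, 0, 0, 0, 0, -0.06, -1, 0, 0, 0, 0, 0, -0.06, -1, 0, 0, 0, 0, 0, -0.06, -1, 0, 0, 0, 0, 0, -0.06, -1, 0, 0, 0, 0, 0, -0.06, -1, 0, 0, 0, 0, 0, -0.06, -1, 0, 0, 0, 0, 0, -0.06, -1, 0, 0, 0, 0, 0, -0.051, -1]

```text
time_s: 2.2
eef_pos: [0.4958, -0.1832, 0.2546]
eef_rot: [-0.0, 0.677, 0.736, -0.0]
ft_force: [0.3, 0.4, 0.1]
gripper_width: 0.0853
grasp_force: 0.0
```

```bash
cat >> h.py <<'E'
def down(psi): return R.from_euler('z',psi,degrees=True)*R.from_euler('x',180,degrees=True)
def tell(p,Rt):
    s,w=delta(p,Rt); print("shift",np.round(s,4),"turn",np.round(w,4))
def st():
    s=r.get_state();p,q=pose();m=q.as_matrix()
    print("t",round(s["time_s"],2),"p",np.round(p,4),"psi",round(np.degrees(np.arctan2(m[1,0],m[0,0])),1),"z",np.round(m[:,2],3),"j",np.round(s["joints"],2),"w",round(s["gripper_width"],4),"f",np.round(s["ft_force"],1),"g",s["grasp_force"])
E
python3 - <<'E'
from h import *
st(); tell([.664,-.0175,.26],down(94.5))
E
```

```text
t 2.2 p [ 0.4958 -0.1832  0.2546] psi 94.8 z [-0.  0. -1.] j [-0.51  0.22 -0.01  1.34 -0.    0.97] w 0.0853 f [0.3 0.4 0.1] g 0.0
shift [ 0.3019  0.3631 -0.0108] turn [-0.0002 -0.0001  0.0028]
```

Emit:
play_rows:
  steps: [0.05, 0.0605, -0.002, 0, 0, 0, -1, 0.05, 0.0605, -0.002, 0, 0, 0, -1, 0.05, 0.0605, -0.002, 0, 0, 0, -1, 0.05, 0.0605, -0.002, 0, 0, 0, -1, 0.05, 0.0605, -0.002, 0, 0, 0, -1, 0.05, 0.0605, -0.002, 0, 0, 0, -1, 0, 0, 0, 0, 0, 0, -1]

```text
time_s: 2.78
eef_pos: [0.6685, -0.0148, 0.2588]
eef_rot: [-0.001, 0.677, 0.736, 0.0]
ft_force: [0.1, -0.4, 0.1]
gripper_width: 0.0856
grasp_force: 0.0
```

Run:
```python
from h import *
st(); c=optics.camera("wrist"); cv2.imwrite("pics/w1.png",c["pixels"])
import pickle; pickle.dump(c,open("w1.pkl","wb"))
```

```text
t 2.78 p [ 0.6685 -0.0148  0.2588] psi 94.7 z [-0.001  0.002 -1.   ] j [-0.15  0.47  0.37  1.47  0.    1.34] w 0.0856 f [ 0.1 -0.4  0.1] g 0.0
```

View pics/w1.png

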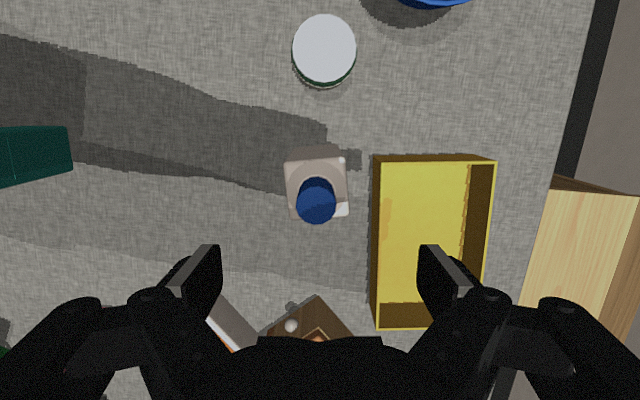

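The wrist picture shows bottle_a's cap top at about (317,206). The body's top face has corners near (284,161), (344,155), (349,215) and (291,220), and the tin is at (324,50).

Run:
```python
from h import *
import pickle; c=pickle.load(open("w1.pkl","rb"))
g=c["pixels"].astype(int); m=((g[...,0]>g[...,2]+40)&(g[...,0]>60)).astype(np.uint8); m[:140]=0;m[235:]=0;m[:,:260]=0;m[:,370:]=0
ys,xs=np.nonzero(m); print(xs.min(),xs.max(),ys.min(),ys.max())
# cap top circle: lower arc
w=(xs.max()-xs.min()+1)/2; cx=(xs.max()+xs.min())/2
p=ray(c,[(cx,ys.max()-w),(cx,ys.max()),(cx-w,ys.max()-w),(cx+w,ys.max()-w)],.16);print(np.round(p,4))
b=ray(c,[(284,161),(344,155),(349,215),(291,220)],.112); print(np.round(b,4),b.mean(0))
d=np.diff(b,axis=0);print(np.degrees(np.arctan2(d[:,1],d[:,0])))
tell([p[0][0],p[0][1],.144],down(94.5))
```

```text
296 335 177 223
[[ 0.6655 -0.0145  0.16  ]
 [ 0.6667 -0.0296  0.16  ]
 [ 0.6513 -0.0157  0.16  ]
 [ 0.6798 -0.0133  0.16  ]]
[[ 0.6368  0.0059  0.112 ]
 [ 0.6864  0.0151  0.112 ]
 [ 0.6961 -0.0369  0.112 ]
 [ 0.6458 -0.0457  0.112 ]] [ 0.66628884 -0.01539729  0.112     ]
[  10.45917336  -79.4204678  -170.0597308 ]
shift [ 0.0046 -0.0018  0.2299] turn [-0.0009 -0.0004  0.0016]
```

Emit:
play_rows:
  steps: [0.004, -0.002, 0.065, 0, 0, 0, -0.4, 0, 0, 0.065, 0, 0, 0, -0.4, 0, 0, 0.06, 0, 0, 0, -0.4, 0, 0, 0.04, 0, 0, 0, -0.4, 0, 0, 0, 0, 0, 0, -0.2, 0, 0, 0, 0, 0, 0, 0, 0, 0, 0, 0, 0, 0, 0.2, 0, 0, 0, 0, 0, 0, 0.4, 0, 0, 0, 0, 0, 0, 1, 0, 0, 0, 0, 0, 0, 1, 0, 0, 0, 0, 0, 0, 1]
  newtons: 60

```text
time_s: 3.75
eef_pos: [0.665, -0.0179, 0.1481]
eef_rot: [0.002, 0.679, 0.734, 0.001]
ft_force: [0.5, -1.1, 7.0]
gripper_width: 0.0283
grasp_force: 59.8
```

Run:
```python
from h import *
st(); tell([.664,-.015,.335],down(94.7))
p,q=pose()
d=np.array([.5254,.2673,.335])-[.664,-.015,.335]; print(down(94.7).inv().apply(d)/.5, np.radians(37.5)/2)
```

```text
t 3.75 p [ 0.665  -0.0179  0.1481] psi 94.5 z [ 0.004 -0.001 -1.   ] j [-0.15  0.49  0.13  1.2  -0.    1.34] w 0.0283 f [ 0.5 -1.1  7. ] g 59.79792594909668
shift [ 5.500e-03 -1.000e-04 -3.738e-01] turn [ 0.002   0.0006 -0.0021]
[ 5.85414823e-01 -2.30005402e-01 -2.81675379e-17] 0.3272492347489368
```

Emit:
play_rows:
  steps: [0, 0, -0.05, 0, 0, 0, 1, 0, 0, -0.08, 0, 0, 0, 1, 0, 0, -0.08, 0, 0, 0, 1, 0, 0, -0.08, 0, 0, 0, 1, 0, 0, -0.08, 0, 0, 0, 1, 0.04, -0.016, 0, 0, 0, 0, 1, 0.073, -0.029, 0, 0, 0, 0, 1, 0.073, -0.029, 0, 0, 0, 0, 1, 0.073, -0.029, 0, 0, 0, 0, 1, 0.073, -0.029, 0, 0, 0, 0, 1, 0.073, -0.029, 0, 0, 0, 0, 1, 0.073, -0.029, 0, 0, 0, 0, 1]

```text
time_s: 4.75
eef_pos: [0.5493, 0.2147, 0.3314]
eef_rot: [0.0, 0.679, 0.734, 0.0]
ft_force: [0.5, 0.3, -2.3]
gripper_width: 0.0284
grasp_force: 60.2
```

Emit:
play_rows:
  steps: [0.06, -0.024, 0, 0, 0, 0, 1, 0.04, -0.015, 0, 0, 0, 0, 1, 0, 0, 0, 0, 0, -0.054, 1, 0, 0, 0, 0, 0, -0.054, 1, 0, 0, 0, 0, 0, -0.054, 1, 0, 0, 0, 0, 0, -0.054, 1, 0, 0, 0, 0, 0, -0.054, 1, 0, 0, 0, 0, 0, -0.054, 1, 0, 0, 0, 0, 0, 0, 1]

```text
time_s: 5.5
eef_pos: [0.5271, 0.2616, 0.3313]
eef_rot: [0.0, 0.408, 0.913, 0.0]
ft_force: [-0.6, 0.2, -3.1]
gripper_width: 0.028
grasp_force: 60.2
```

Run:
```python
from h import *
st(); tell([.5254,.2673,.22],down(132)); c=optics.camera("wrist"); w=c["pixels"]
t=optics.camera("top")["pixels"]; s=optics.camera("scene")["pixels"]
A=cv2.resize(t[130:260,180:330],(400,346)); B=cv2.resize(s[110:240,330:480],(400,346))
cv2.imwrite("pics/w2.png",np.vstack([np.hstack([A,B]),cv2.resize(w,(400,250))[:, :].repeat(1,0) if 0 else np.hstack([cv2.resize(w,(400,250)),np.zeros((250,400,3),np.uint8)])]))
```

```text
t 5.5 p [0.5271 0.2616 0.3313] psi 131.9 z [ 0.  0. -1.] j [ 0.32  0.32  0.32  1.57 -0.    1.16] w 0.028 f [-0.6  0.2 -3.1] g 60.156673192977905
shift [0.0108 0.005  0.2225] turn [ 0.0002  0.0001 -0.001 ]
```

View pics/w2.png

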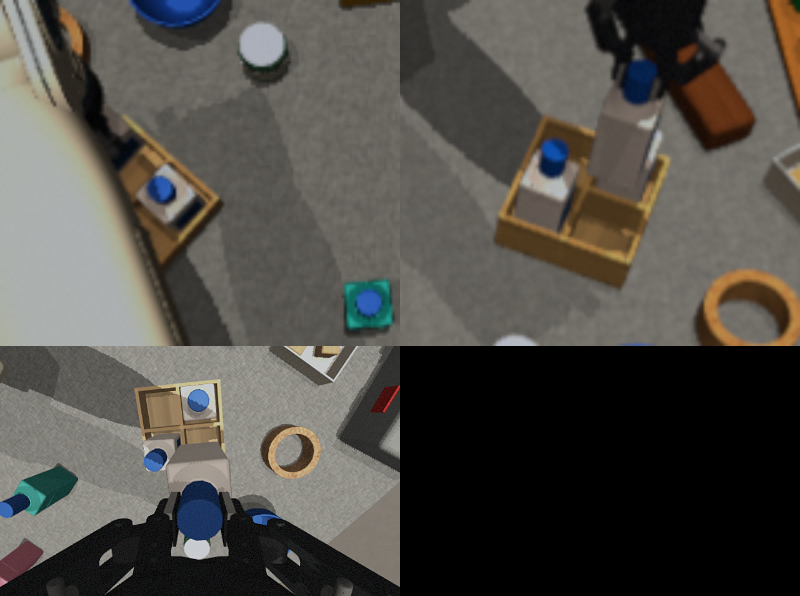

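In the top-left panel the arm covers most of the crate. The wrist panel, at the bottom, shows the held bottle hanging straight and square above the crate. The crate's rim corners there are at about (136,388) and (221,380), with the middle divider meeting the left wall at (141,430).

Run:
```python
from h import *
c=optics.camera("wrist"); cv2.imwrite("pics/w2f.png",c["pixels"][40:200,190:390])
p=ray(c,[(136*1.6,42*1.6),(221*1.6,34*1.6)],.06); print(np.round(p,4)); d=p[0]-p[1]; L=np.linalg.norm(d); a=np.degrees(np.arctan2(d[1],d[0]));print(L,a)
cs=p.mean(0)[:2]; 
for s in (90,-90):
    v=np.array([np.cos(np.radians(a+s)),np.sin(np.radians(a+s))]); print(cs+.079*v)
```

```text
[[0.3656 0.2687 0.06  ]
 [0.4733 0.3814 0.06  ]]
0.1559268543532465 -133.71344472393812
[0.47656527 0.27045614]
[0.36236208 0.37964236]
```

Run:
```python
from h import *
tell([.530,.268,.23],down(132)); tell([.530,.268,.161],down(132))
```

```text
shift [0.006  0.0126 0.202 ] turn [ 0.0001  0.     -0.0051]
shift [0.006  0.0125 0.34  ] turn [ 0.0001  0.     -0.0051]
```

Emit:
play_rows:
  steps: [0.006, 0.0125, 0.04, 0, 0, 0, 1, 0, 0, 0.06, 0, 0, 0, 1, 0, 0, 0.06, 0, 0, 0, 1, 0, 0, 0.04, 0, 0, 0, 1, 0, 0, 0.03, 0, 0, 0, 1, 0, 0, 0.03, 0, 0, 0, 1, 0, 0, 0.03, 0, 0, 0, 1, 0, 0, 0.025, 0, 0, 0, 1, 0, 0, 0.015, 0, 0, 0, 1, 0, 0, 0.01, 0, 0, 0, 1, 0, 0, 0, 0, 0, 0, 1]

```text
time_s: 6.62
eef_pos: [0.5298, 0.2679, 0.1601]
eef_rot: [-0.0, 0.41, 0.912, -0.0]
ft_force: [-0.3, 0.3, -2.3]
gripper_width: 0.0287
grasp_force: 60.1
```

Run:
```python
from h import *
st();tell([.530,.268,.155],down(132))
```

```text
t 6.62 p [0.5298 0.2679 0.1601] psi 131.5 z [-0.001 -0.    -1.   ] j [ 0.33  0.37 -0.04  1.16 -0.    1.17] w 0.0287 f [-0.3  0.3 -2.3] g 60.10746359825134
shift [-0.0001  0.0005  0.0101] turn [-0.0006 -0.0002 -0.004 ]
```

Emit:
play_rows:
  steps: [0, 0, 0.003, 0, 0, 0, 1, 0, 0, 0.003, 0, 0, 0, 1, 0, 0, 0.003, 0, 0, 0, 1, 0, 0, 0.002, 0, 0, 0, 1, 0, 0, 0, 0, 0, 0, 1]

```text
time_s: 7.03
eef_pos: [0.5303, 0.2682, 0.156]
eef_rot: [0.0, 0.41, 0.912, 0.001]
ft_force: [-0.9, 1.1, 1.8]
gripper_width: 0.0282
grasp_force: 60.6
```

Run:
```python
from h import *
st()
```

```text
t 7.03 p [0.5303 0.2682 0.156 ] psi 131.6 z [ 0.001  0.001 -1.   ] j [ 0.33  0.37 -0.05  1.15  0.    1.17] w 0.0282 f [-0.9  1.1  1.8] g 60.6377649307251
```

Emit:
play_rows:
  steps: [0, 0, 0, 0, 0, 0, 0, 0, 0, 0, 0, 0, 0, -0.2, 0, 0, 0, 0, 0, 0, -0.2, 0, 0, -0.03, 0, 0, 0, -0.2, 0, 0, -0.06, 0, 0, 0, -0.2, 0, 0, -0.06, 0, 0, 0, -0.2, 0, 0, -0.06, 0, 0, 0, -1, -0.061, -0.0485, 0, 0, 0, 0, -1, -0.061, -0.0485, 0, 0, 0, 0, -1, -0.061, -0.0485, 0, 0, 0, 0, -1, -0.061, -0.0485, 0, 0, 0, 0, -1, -0.061, -0.0485, 0, 0, 0, 0, -1]

```text
time_s: 8.03
eef_pos: [0.5403, 0.0719, 0.2605]
eef_rot: [0.0, 0.41, 0.912, 0.0]
ft_force: [0.5, 0.7, 0.5]
gripper_width: 0.0853
grasp_force: 0.0
```

Emit:
play_rows:
  steps: [-0.061, -0.0485, 0, 0, 0, 0, -1, -0.061, -0.0485, 0, 0, 0, 0, -1, -0.061, -0.0485, 0, 0, 0, 0, -1, -0.061, -0.0485, 0, 0, 0, 0, -1, -0.061, -0.0485, 0, 0, 0, 0, -1, -0.061, -0.0485, 0, 0, 0, 0, -1, -0.061, -0.0485, 0, 0, 0, 0, -1, -0.02, -0.02, 0, 0, 0, 0, -1, 0, 0, 0, 0, 0, 0, -1]

```text
time_s: 8.78
eef_pos: [0.5542, -0.2164, 0.2595]
eef_rot: [-0.0, 0.412, 0.911, -0.0]
ft_force: [-0.8, 0.7, 0.0]
gripper_width: 0.0851
grasp_force: 0.0
```

Run:
```python
from h import *
st();tell([.5574,-.237,.15],down(131)); c=optics.camera("wrist"); import pickle; pickle.dump(c,open("w3.pkl","wb"))
t=optics.camera("top")["pixels"]; A=cv2.resize(t[150:260,180:300],(300,275))
im=np.zeros((400,800,3),np.uint8); im[:320,:512]=cv2.resize(c["pixels"],(512,320)); im[:275,512:]=A[:,:288]; cv2.imwrite("pics/w3.png",im)
```

```text
t 8.78 p [ 0.5542 -0.2164  0.2595] psi 131.4 z [-0.001 -0.    -1.   ] j [-0.51  0.33  0.16  1.4  -0.    0.34] w 0.0851 f [-0.8  0.7  0. ] g 0.0
shift [-0.0351 -0.0223  0.219 ] turn [-0.0003 -0.0002  0.0032]
```

View pics/w3.png

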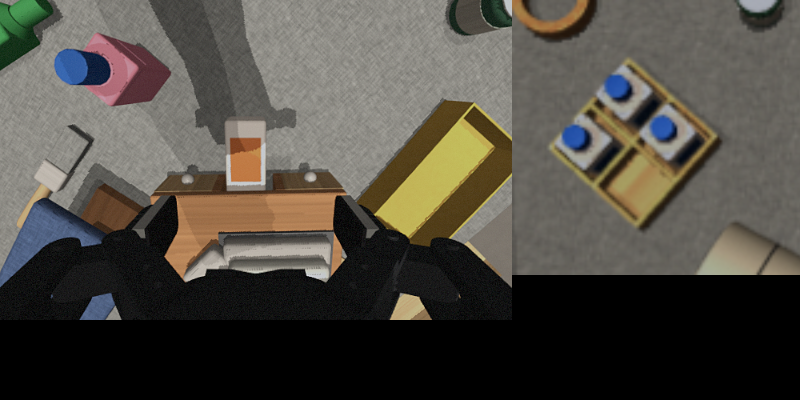

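The right panel shows three bottles in the crate, with bottle_a seated in the far cell. In the wrist panel the orange bottle points straight along tool x. Its foot edge runs from (226,121) to (266,121), and its sides run down to (227,190) and (267,190) at the mouth.

Run:
```python
from h import *
import pickle; c=pickle.load(open("w3.pkl","rb"))
p=ray(c,np.array([(226,121),(266,121),(227,190),(267,190)])*1.25,.054); print(np.round(p,4))
f=(p[0]+p[1])/2; m=(p[2]+p[3])/2; d=f-m; a=np.degrees(np.arctan2(d[1],d[0])); print("foot",f,"L",np.linalg.norm(d),"ang",a,np.linalg.norm(p[0]-p[1]))
u=d/np.linalg.norm(d); g=f-.038*u; tell([g[0],g[1],.031],down(131.5)); print(-np.array(c["extrinsics"])[:3,:3].T@np.array(c["extrinsics"])[:3,3])
```

```text
[[ 0.5103 -0.2231  0.054 ]
 [ 0.5482 -0.1897  0.054 ]
 [ 0.5711 -0.2942  0.054 ]
 [ 0.6118 -0.2583  0.054 ]]
foot [ 0.52924416 -0.20638591  0.054     ] L 0.09355092157113358 ang 131.68189941456254 0.050613769345175814
shift [-0.033  -0.0284  0.4581] turn [ 0.     -0.0004  0.0002]
[ 0.51107923 -0.16691893  0.38445246]
```

Emit:
play_rows:
  steps: [-0.033, -0.028, 0, 0, 0, 0, -1, 0, 0, 0.07, 0, 0, 0, -1, 0, 0, 0.08, 0, 0, 0, -1, 0, 0, 0.08, 0, 0, 0, -1, 0, 0, 0.08, 0, 0, 0, -1, 0, 0, 0.07, 0, 0, 0, -1, 0, 0, 0.05, 0, 0, 0, -1, 0, 0, 0.025, 0, 0, 0, -1, 0, 0, 0, 0, 0, 0, -0.3, 0, 0, 0, 0, 0, 0, 1, 0, 0, 0, 0, 0, 0, 1, 0, 0, 0, 0, 0, 0, 1]
  newtons: 50

```text
time_s: 9.88
eef_pos: [0.5559, -0.2344, 0.0345]
eef_rot: [0.001, 0.41, 0.912, -0.0]
ft_force: [0.4, -0.1, -2.0]
gripper_width: 0.0534
grasp_force: 53.0
```

Run:
```python
from h import *
st()
```

```text
t 9.88 p [ 0.5559 -0.2344  0.0345] psi 131.6 z [ 0.002 -0.001 -1.   ] j [-0.54  0.48 -0.21  0.88  0.    0.31] w 0.0534 f [ 0.4 -0.1 -2. ] g 53.04183304309845
```

Emit:
play_rows:
  steps: [0.02, 0, 0, 0, 0, 0, 1, 0.04, 0, 0, 0, 0, 0, 1, 0.04, 0, 0, 0, 0, 0, 1, 0.04, 0, 0, 0, 0, 0, 1, 0.04, 0, 0, 0, 0, 0, 1, 0.04, 0, 0, 0, 0, 0, 1, 0.04, 0, 0, 0, 0, 0, 1, 0.04, 0, 0, 0, 0, 0, 1, 0.02, 0, 0, 0, 0, 0, 1, 0, 0, 0, 0, 0, 0, 1]

```text
time_s: 10.72
eef_pos: [0.4475, -0.1132, 0.0343]
eef_rot: [0.001, 0.409, 0.912, 0.0]
ft_force: [-6.7, 7.3, 15.8]
gripper_width: 0.0535
grasp_force: 55.1
```

Run:
```python
from h import *
st()
```

```text
t 10.72 p [ 0.4475 -0.1132  0.0343] psi 131.7 z [ 0.002  0.    -1.   ] j [-0.43  0.28 -0.55  0.74  0.    0.41] w 0.0535 f [-6.7  7.3 15.8] g 55.13959228992462
```

Emit:
play_rows:
  steps: [0, 0, -0.006, 0, 0, 0, 1, 0, 0, -0.006, 0, 0, 0, 1, 0, 0, 0, 0, 0, 0, 1]

```text
time_s: 10.97
eef_pos: [0.4491, -0.1151, 0.0396]
eef_rot: [0.001, 0.41, 0.912, 0.0]
ft_force: [-0.3, -0.3, -2.5]
gripper_width: 0.0533
grasp_force: 53.2
```

Run:
```python
from h import *
st(); t=optics.camera("top"); s=optics.camera("scene")
A=cv2.resize(t["pixels"][140:270,290:450],(480,390)); B=cv2.resize(s["pixels"][130:290,190:360],(318,300))
im=np.zeros((390,800,3),np.uint8); im[:,:480]=A; im[:300,482:]=B; cv2.imwrite("pics/w4.png",im)
```

```text
t 10.97 p [ 0.4491 -0.1151  0.0396] psi 131.6 z [ 0.001 -0.001 -1.   ] j [-0.43  0.28 -0.54  0.75  0.    0.41] w 0.0533 f [-0.3 -0.3 -2.5] g 53.17225992679596
```

View pics/w4.png

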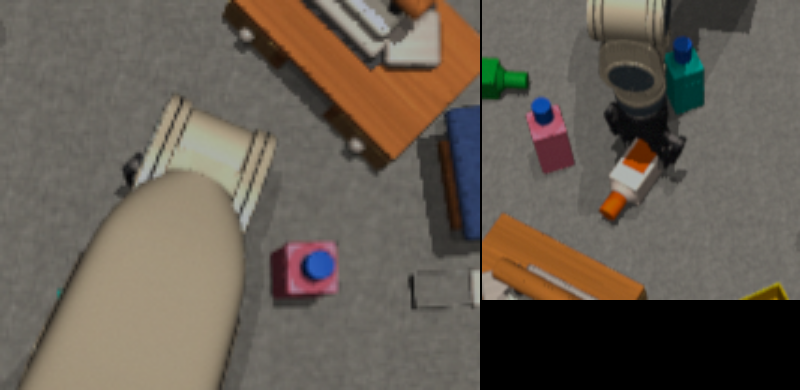

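The scene panel shows the orange bottle fully out of the slot, held near its foot at (635,170) and with nothing near it. Next I turn it in line with the arm, set it down and take it again farther up.

Emit:
play_rows:
  steps: [0, 0, 0, 0, 0, -0.052, 1, 0, 0, 0, 0, 0, -0.052, 1, 0, 0, 0, 0, 0, -0.052, 1, 0, 0, 0, 0, 0, -0.052, 1, 0, 0, 0.004, 0, 0, 0, 1, 0, 0, 0.005, 0, 0, 0, 1, 0, 0, 0, 0, 0, 0, 1, 0, 0, 0, 0, 0, 0, -1, 0, 0, 0, 0, 0, 0, -1, 0, 0, -0.05, 0, 0, 0, -1, 0, 0, -0.07, 0, 0, 0, -1, 0, 0, -0.07, 0, 0, 0, -1]

```text
time_s: 12.07
eef_pos: [0.4481, -0.1147, 0.1298]
eef_rot: [-0.001, 0.214, 0.977, 0.0]
ft_force: [1.3, -1.5, -0.1]
gripper_width: 0.085
grasp_force: 0.0
```

```bash
cat >> h.py <<'E'
def pitched(psi,al): return down(psi)*R.from_euler('y',al,degrees=True)
E
python3 - <<'E'
from h import *
st(); p,q=pose(); psi=155.4
u=np.array([np.cos(np.radians(psi)),np.sin(np.radians(psi)),0])
# tool leaning: z = down*cos + u*sin
Rt=pitched(psi,30); print(Rt.as_matrix()[:,2],u)
g=np.array([.4491,-.1151,.034])-.054*u; print(g)
z=Rt.as_matrix()[:,2]
tell(g-z*.09,Rt); tell(g,Rt)
E
```

```text
t 12.07 p [ 0.4481 -0.1147  0.1298] psi 155.3 z [-0.002  0.001 -1.   ] j [-0.43  0.18 -0.4   0.99  0.   -0.  ] w 0.085 f [ 1.3 -1.5 -0.1] g 0.0
[-0.45461805  0.2081404  -0.8660254 ] [-0.90923611  0.41628079  0.        ]
[ 0.49819875 -0.13757916  0.034     ]
shift [-0.2001  0.0004  0.0352] turn [ 2.000e-04  2.606e-01 -7.000e-04]
shift [-0.1105  0.0003  0.1913] turn [ 2.000e-04  2.606e-01 -7.000e-04]
```

Emit:
play_rows:
  steps: [-0.06, 0, 0, 0, 0, 0, -1, -0.07, 0, 0, 0, 0, 0, -1, -0.07, 0, 0, 0, 0.052, 0, -1, 0, 0, 0.035, 0, 0.052, 0, -1, 0, 0, 0, 0, 0.052, 0, -1, 0, 0, 0, 0, 0.052, 0, -1, 0, 0, 0, 0, 0.052, 0, -1, 0, 0, 0, 0, 0, 0, -1]

```text
time_s: 12.73
eef_pos: [0.5365, -0.1555, 0.1072]
eef_rot: [-0.253, 0.207, 0.943, 0.055]
ft_force: [0.2, 0.5, -1.7]
gripper_width: 0.0853
grasp_force: 0.0
```

Run:
```python
from h import *
st(); tell([.4982,-.1376,.034],pitched(155.4,30))
c=optics.camera("scene"); w=optics.camera("wrist")
im=np.zeros((400,800,3),np.uint8); im[:,:400]=cv2.resize(c["pixels"][160:260,220:320],(400,400),interpolation=cv2.INTER_CUBIC); im[:250,400:]=cv2.resize(w["pixels"],(400,250)); cv2.imwrite("pics/w5.png",im)
import pickle; pickle.dump((c,w),open("w5.pkl","wb"))
```

```text
t 12.73 p [ 0.5365 -0.1555  0.1072] psi 155.3 z [-0.455  0.208 -0.866] j [-0.43  0.69  0.24  1.65 -0.   -0.  ] w 0.0853 f [ 0.2  0.5 -1.7] g 0.0
shift [-0.0002  0.0007  0.1691] turn [ 0.     -0.0003 -0.0009]
```

View pics/w5.png

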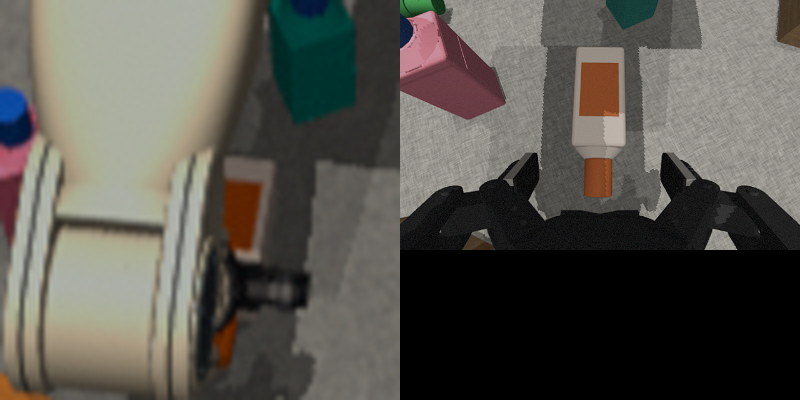

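The wrist panel shows the orange bottle lying straight and centred between the fingers, cap toward the gripper at (598,175) and foot edge at (600,47).

Emit:
play_rows:
  steps: [0, 0, 0.04, 0, 0, 0, -1, 0, 0, 0.05, 0, 0, 0, -1, 0, 0, 0.04, 0, 0, 0, -1, 0, 0, 0.025, 0, 0, 0, -1, 0, 0, 0.014, 0, 0, 0, -1, 0, 0, 0, 0, 0, 0, -0.2, 0, 0, 0, 0, 0, 0, 1, 0, 0, 0, 0, 0, 0, 1, 0, 0, 0, 0, 0, 0, 1]
  newtons: 70

```text
time_s: 13.58
eef_pos: [0.4992, -0.138, 0.0399]
eef_rot: [-0.246, 0.206, 0.946, 0.054]
ft_force: [0.7, 0.1, 8.0]
gripper_width: 0.0533
grasp_force: 74.3
```

Run:
```python
from h import *
import pickle
st()
c,w=pickle.load(open("w5.pkl","rb"))
p=ray(w,np.array([(177,47),(224,47)])*1.6,.054); f=p.mean(0); print(p,f, "tcp from foot",np.dot(np.array([.4982,-.1376])-f[:2],[.909,-.416]))
```

```text
t 13.58 p [ 0.4992 -0.138   0.0399] psi 155.4 z [-0.443  0.203 -0.873] j [-0.43  0.66  0.02  1.43 -0.   -0.  ] w 0.0533 f [0.7 0.1 8. ] g 74.33309555053711
[[ 0.40662487 -0.12280995  0.054     ]
 [ 0.42823957 -0.07583849  0.054     ]] [ 0.41743222 -0.09932422  0.054     ] tcp from foot 0.08934063944652683
```

Emit:
play_rows:
  steps: [0.02, 0, -0.036, 0, 0, 0, 1, 0.039, 0, -0.07, 0, 0, 0, 1, 0.039, 0, -0.07, 0, 0, 0, 1, 0.039, 0, -0.07, 0, 0, 0, 1, 0.02, 0, -0.035, 0, -0.04, 0, 1, 0, 0, 0, 0, -0.06, 0, 1, 0, 0, 0, 0, -0.06, 0, 1, 0, 0, 0, 0, -0.06, 0, 1, 0, 0, 0, 0, -0.06, 0, 1, 0, 0, 0, 0, -0.06, 0, 1, 0, 0, 0, 0, -0.06, 0, 1, 0, 0, 0, 0, 0, 0, 1]

```text
time_s: 14.58
eef_pos: [0.4945, -0.1354, 0.1984]
eef_rot: [0.142, 0.21, 0.967, -0.031]
ft_force: [-1.9, 0.4, -3.2]
gripper_width: 0.0534
grasp_force: 74.1
```

Emit:
play_rows:
  steps: [0, 0, 0, 0, -0.06, 0, 1, 0, 0, 0, 0, -0.06, 0, 1, 0, 0, 0, 0, -0.06, 0, 1, 0, 0, 0, 0, -0.06, 0, 1, 0, 0, 0, 0, -0.06, 0, 1, 0, 0, 0, 0, -0.06, 0, 1, 0, 0, 0, 0, -0.03, 0, 1, 0, 0, 0, 0, 0, 0, 1, 0, 0, 0, 0, 0, 0, 1]

```text
time_s: 15.33
eef_pos: [0.504, -0.1395, 0.2009]
eef_rot: [0.464, 0.187, 0.86, -0.101]
ft_force: [-0.1, 0.3, -2.7]
gripper_width: 0.0531
grasp_force: 75.0
```

```bash
cat >> h.py <<'E'
Rg=pitched(155.4,29.1); pg=np.array([.4992,-.138,.0399])
foot_t=Rg.inv().apply(np.array([.4174,-.0995,.027])-pg)
ax_t=Rg.inv().apply([.909,-.416,0])   # foot->cap in tool
E
python3 - <<'E'
from h import *
st(); p,q=pose(); f=p+q.apply(foot_t); print("foot",f,"axis",q.apply(ax_t), "foot_t",foot_t)
Rt=pitched(155.4,29.1-90); print(Rt.apply(ax_t)); tgt=np.array([.55,-.16,.012])-Rt.apply(foot_t); tell(tgt,Rt); print(tgt)
E
```

```text
t 15.33 p [ 0.504  -0.1395  0.2009] psi 155.4 z [ 0.76  -0.348 -0.548] j [-0.43 -0.11 -1.04 -0.34  0.   -0.  ] w 0.0531 f [-0.1  0.3 -2.7] g 74.97581720352173
foot [ 0.51013537 -0.14125365  0.10976735] axis [ 0.06584129 -0.02971033  0.99705527] foot_t [0.07271731 0.00095382 0.05523751]
[6.53639109e-05 1.42767164e-04 9.99668433e-01]
shift [ 0.1236 -0.0009  0.1707] turn [-0.0001 -0.0362  0.0001]
[ 0.5378738  -0.15549723  0.10240232]
```

Run:
```python
from h import *
Rt=pitched(165,29.1-90); tgt=np.array([.625,-.075,.06])-Rt.apply(foot_t); tell(tgt,Rt); print(tgt)
```

```text
shift [0.0069 0.2118 0.1734] turn [-0.0718 -0.0361 -0.0433]
[ 0.61229269 -0.07258256  0.15040232]
```

Emit:
play_rows:
  steps: [0.001, 0.035, 0.029, 0, 0, 0, 1, 0.001, 0.035, 0.029, 0, 0, 0, 1, 0.001, 0.035, 0.029, 0, 0, 0, 1, 0.001, 0.035, 0.029, 0, 0, 0, 1, 0.001, 0.035, 0.029, 0, 0, 0, 1, 0.001, 0.036, 0.028, 0, 0, 0, 1, 0, 0, 0, -0.024, -0.012, -0.0145, 1, 0, 0, 0, -0.024, -0.012, -0.0145, 1, 0, 0, 0, -0.024, -0.012, -0.0145, 1, 0, 0, 0, 0, 0, 0, 1]

```text
time_s: 16.17
eef_pos: [0.6115, -0.0731, 0.1495]
eef_rot: [0.502, 0.111, 0.855, -0.066]
ft_force: [-0.6, 0.3, -3.1]
gripper_width: 0.0531
grasp_force: 75.5
```

Run:
```python
from h import *
st(); p,q=pose(); f=p+q.apply(foot_t); print("foot",f,"axis",q.apply(ax_t))
Rt=pitched(165,29.1-90)
for z in (.06,.015,.0): tell(np.array([.625,-.075,z])-Rt.apply(foot_t),Rt)
c=optics.camera("scene"); cv2.imwrite("pics/w6.png",cv2.resize(c["pixels"][140:300,230:430],(800,640))[:600])
```

```text
t 16.17 p [ 0.6115 -0.0731  0.1495] psi 165.3 z [ 0.844 -0.225 -0.487] j [-0.25  0.2  -1.03 -0.72 -0.01  0.  ] w 0.0531 f [-0.6  0.3 -3.1] g 75.45249581336975
foot [ 0.62407384 -0.07558065  0.05903868] axis [0.00131516 0.0011297  0.99966694]
shift [-0.0023  0.0014  0.0002] turn [ 0.0007 -0.0005  0.0011]
shift [0.0763 0.0015 0.0441] turn [ 0.0007 -0.0005  0.0011]
shift [0.1025 0.0016 0.0587] turn [ 0.0007 -0.0005  0.0011]
```

Run:
```python
from h import *
p,q=pose(); f=p+q.apply(foot_t); a=q.apply(ax_t)
c=optics.camera("scene")
g=cv2.cvtColor(c["pixels"],cv2.COLOR_BGR2HSV); m=cv2.inRange(g,(5,180,90),(18,255,255)); m[:140]=0;m[300:]=0;m[:,:280]=0;m[:,420:]=0
n,l,s,ce=cv2.connectedComponentsWithStats(m)
for i in range(1,n):
    if s[i,4]>15: print(s[i],ce[i])
K=np.array([[c["fx"],0,c["cx"]],[0,c["fy"],c["cy"]],[0,0,1]]);E=np.array(c["extrinsics"])
for h in (0,.12,.141,.16):
    print(h,cv2.projectPoints((f+a*h).reshape(1,3),cv2.Rodrigues(E[:3,:3])[0],E[:3,3],K,np.array(c["dist"]))[0].ravel())
for z in (.04,.012): 
  Rt=pitched(165,29.1-90); tell(np.array([.65,-.082,z])-Rt.apply(foot_t),Rt)
```

```text
[303 225  11  10  96] [308.10416667 229.45833333]
0 [309.02732244 255.0768504 ]
0.12 [308.69537234 235.8067289 ]
0.141 [308.6320058  232.13133108]
0.16 [308.57317818 228.72009186]
shift [0.0099 0.0018 0.0655] turn [-0.0013  0.0001 -0.0003]
shift [0.0588 0.0018 0.0928] turn [-0.0013  0.0001 -0.0003]
```

Emit:
play_rows:
  steps: [0.005, 0.001, 0.033, 0, 0, 0, 1, 0.005, 0.001, 0.033, 0, 0, 0, 1, 0.016, 0, 0.009, 0, 0, 0, 1, 0.016, 0, 0.009, 0, 0, 0, 1, 0.016, 0, 0.009, 0, 0, 0, 1, 0.006, 0, 0.003, 0, 0, 0, 1, 0.004, 0, 0.002, 0, 0, 0, 1, 0, 0, 0, 0, 0, 0, 1]

```text
time_s: 16.93
eef_pos: [0.6386, -0.0785, 0.0987]
eef_rot: [0.504, 0.112, 0.854, -0.067]
ft_force: [0.5, 0.2, -2.2]
gripper_width: 0.0529
grasp_force: 75.4
```

Run:
```python
from h import *
st(); p,q=pose(); f=p+q.apply(foot_t); print("foot",f,"axis",q.apply(ax_t))
Rt=pitched(165,29.1-90)
tell(np.array([.65,-.082,0])-Rt.apply(foot_t),Rt)
```

```text
t 16.93 p [ 0.6386 -0.0785  0.0987] psi 165.1 z [ 0.845 -0.227 -0.484] j [-0.25  0.38 -1.04 -0.91 -0.01  0.01] w 0.0529 f [ 0.5  0.2 -2.2] g 75.39555788040161
foot [ 0.6515029  -0.08105511  0.00830838] axis [-0.00254718  0.00184668  0.99966349]
shift [ 0.0154 -0.0028  0.0064] turn [-0.0002  0.0015  0.0004]
```

Emit:
play_rows:
  steps: [-0.0145, 0, 0.026, 0, 0, 0, 1, 0.0035, -0.001, 0.002, 0, 0, 0, 1, 0.0035, 0, 0.002, 0, 0, 0, 1, 0.0035, 0, 0.002, 0, 0, 0, 1, 0, 0, 0, 0, 0, 0, 1]

```text
time_s: 17.35
eef_pos: [0.6523, -0.0828, 0.0933]
eef_rot: [0.505, 0.112, 0.853, -0.067]
ft_force: [1.1, 0.2, 1.4]
gripper_width: 0.0528
grasp_force: 75.6
```

Run:
```python
from h import *
st(); p,q=pose(); f=p+q.apply(foot_t); print("foot",f,"axis",q.apply(ax_t),r.get_state()["joints"][2])
```

```text
t 17.35 p [ 0.6523 -0.0828  0.0933] psi 165.1 z [ 0.846 -0.227 -0.482] j [-0.25  0.4  -1.01 -0.92 -0.01  0.  ] w 0.0528 f [1.1 0.2 1.4] g 75.64419507980347
foot [ 0.66546402 -0.08546119  0.0029983 ] axis [-0.00458302  0.00249386  0.99965483] -1.0148352829422558
```

Emit:
play_rows:
  steps: [0.0018, 0, 0.001, 0, 0, 0, 1, 0.0018, 0, 0.001, 0, 0, 0, 1, 0, 0, 0, 0, 0, 0, 1]

```text
time_s: 17.6
eef_pos: [0.653, -0.0829, 0.0932]
eef_rot: [0.506, 0.112, 0.853, -0.067]
ft_force: [-5.7, 3.3, 13.8]
gripper_width: 0.0534
grasp_force: 77.0
```

Run:
```python
from h import *
st(); print(r.get_state()["ft_torque"])
```

```text
t 17.6 p [ 0.653  -0.0829  0.0932] psi 165.2 z [ 0.848 -0.227 -0.479] j [-0.25  0.41 -1.02 -0.93 -0.01  0.  ] w 0.0534 f [-5.7  3.3 13.8] g 77.0443868637085
[-0.35624649 -0.14832565  0.02439559]
```

Emit:
play_rows:
  steps: [0, 0, 0, 0, 0, 0, -0.4, 0, 0, 0, 0, 0, 0, -0.7, 0, 0, 0, 0, 0, 0, -1, 0, 0, 0, 0, 0, 0, -1, -0.02, 0, -0.011, 0, 0, 0, -1, -0.04, 0, -0.022, 0, 0, 0, -1, -0.05, 0, -0.028, 0, 0, 0, -1, -0.06, 0, -0.034, 0, 0, 0, -1, -0.06, 0, -0.034, 0, 0, 0, -1, 0, 0, 0, 0, 0, 0, -1]

```text
time_s: 18.43
eef_pos: [0.6532, -0.0827, 0.2313]
eef_rot: [0.509, 0.111, 0.851, -0.067]
ft_force: [2.0, -0.6, 1.6]
gripper_width: 0.085
grasp_force: 0.0
```

Run:
```python
from h import *
st()
import pickle
c=optics.camera("scene"); t=optics.camera("top"); w=optics.camera("wrist")
pickle.dump((c,t,w),open("w7.pkl","wb"))
for n,c in (("scene",c),("top",t),("wrist",w)):
  g=cv2.cvtColor(c["pixels"],cv2.COLOR_BGR2HSV); m=cv2.inRange(g,(5,180,60),(18,255,255))
  k,l,s,ce=cv2.connectedComponentsWithStats(m)
  for i in range(1,k):
    if s[i,4]>25: print(n,s[i],np.round(ce[i]),np.round(ray(c,[ce[i]],.155)[0],3))
tell([.666,-.086,.26],down(165))
```

```text
t 18.43 p [ 0.6532 -0.0827  0.2313] psi 165.1 z [ 0.851 -0.228 -0.473] j [-0.25  0.09 -0.83 -0.43 -0.01  0.01] w 0.085 f [ 2.  -0.6  1.6] g 0.0
scene [ 559   27   81  120 3604] [612.  98.] [0.461 0.996 0.155]
scene [ 458   70   50   90 1049] [477. 118.] [0.395 0.552 0.155]
scene [  0  86  25  51 923] [ 10. 109.] [-0.107 -0.806  0.155]
scene [420 113  42  47 818] [441. 136.] [0.423 0.415 0.155]
scene [  75  245  201   93 4710] [196. 285.] [ 0.65  -0.387  0.155]
scene [305 249  11  15 126] [310. 256.] [ 0.669 -0.087  0.155]
scene [305 275  14   8 101] [311. 279.] [ 0.731 -0.105  0.155]
scene [519 301  48  39 125] [540. 323.] [1.022 0.387 0.155]
top [ 368  106   87   87 2317] [412. 153.] [ 0.614 -0.319  0.155]
top [333 134   9   9  64] [337. 138.] [ 0.665 -0.088  0.155]
top [  88  211   53  118 1718] [116. 269.] [0.277 0.601 0.155]
top [ 157  219   19   60 1025] [166. 248.] [0.339 0.442 0.155]
wrist [ 291   59   58   88 3662] [320. 102.] [ 0.637 -0.078  0.155]
shift [-0.0799  0.0006 -0.0092] turn [-3.000e-04  5.336e-01  5.000e-04]
```

Emit:
play_rows:
  steps: [0, 0, -0.03, 0, 0.0593, 0, -1, 0, 0, 0, 0, 0.0593, 0, -1, 0, 0, 0, 0, 0.0593, 0, -1, 0, 0, 0, 0, 0.0593, 0, -1, 0, 0, 0, 0, 0.0593, 0, -1, 0, 0, 0, 0, 0.0593, 0, -1, 0, 0, 0, 0, 0.0593, 0, -1, 0, 0, 0, 0, 0.0593, 0, -1, 0, 0, 0, 0, 0.0593, 0, -1, 0, 0, 0, 0, 0, 0, -1]

```text
time_s: 19.42
eef_pos: [0.6473, -0.082, 0.2203]
eef_rot: [0.05, 0.13, 0.99, -0.007]
ft_force: [-1.3, -0.4, -2.1]
gripper_width: 0.0856
grasp_force: 0.0
```

Run:
```python
from h import *
st()
c=optics.camera("wrist"); cv2.imwrite("pics/w8.png",c["pixels"])
g=cv2.cvtColor(c["pixels"],cv2.COLOR_BGR2HSV); m=cv2.inRange(g,(3,150,40),(18,255,255)); m[300:]=0
k,l,s,ce=cv2.connectedComponentsWithStats(m)
for i in range(1,k):
    if s[i,4]>60: print(s[i],np.round(ce[i]),np.round(ray(c,[ce[i]],.155)[0],3))
tell([.667,-.087,.15],down(165))
```

```text
t 19.42 p [ 0.6473 -0.082   0.2203] psi 165.0 z [ 0.098 -0.027 -0.995] j [-0.25  0.38  0.12  1.21 -0.    0.01] w 0.0856 f [-1.3 -0.4 -2.1] g 0.0
[  0 116  24  19 102] [ 12. 124.] [ 0.551 -0.238  0.155]
[ 43 122  56  39 567] [ 73. 140.] [ 0.569 -0.208  0.155]
[297 149  48  15 660] [320. 156.] [ 0.616 -0.073  0.155]
[139 165  33  20 145] [155. 174.] [ 0.601 -0.17   0.155]
[ 97 168  21  15  77] [107. 175.] [ 0.594 -0.198  0.155]
[115 180  24  11  77] [126. 185.] [ 0.602 -0.189  0.155]
[ 297  198   48   62 2357] [320. 229.] [ 0.661 -0.085  0.155]
[157 201  31  22 121] [173. 211.] [ 0.626 -0.169  0.155]
shift [-2.400e-02  1.000e-04  1.442e-01] turn [-0.0006  0.0551  0.0001]
```

View pics/w8.png

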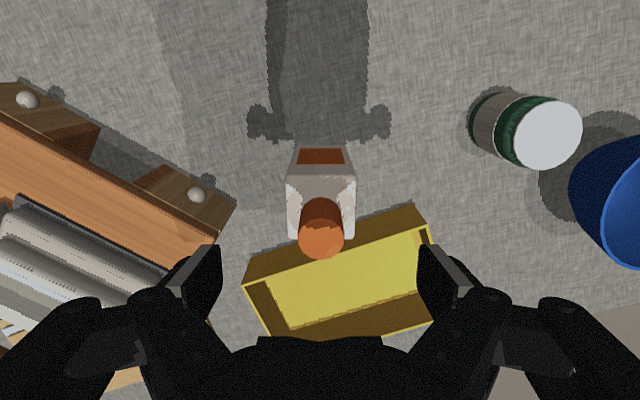

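The wrist picture shows the orange bottle standing upright and square to the tool, its cap top at about (320,235). The yellow tray and the tin are clear of it.

Run:
```python
from h import *
c=optics.camera("wrist"); p=ray(c,[(320.5,235.5)],.16)[0]; print(p); tell([p[0],p[1],.22],down(165))
```

```text
[ 0.66369196 -0.08499067  0.16      ]
shift [-0.0332  0.0017  0.0061] turn [-0.0006  0.057   0.0002]
```

Emit:
play_rows:
  steps: [0, 0, -0.02, 0, 0.055, 0, -0.6, 0, 0, 0, 0, 0, 0, -0.4, 0, 0, 0, 0, 0, 0, -0.4]

```text
time_s: 19.77
eef_pos: [0.6462, -0.081, 0.2341]
eef_rot: [0.005, 0.13, 0.991, -0.001]
ft_force: [1.8, 0.0, -0.1]
gripper_width: 0.0596
grasp_force: 0.0
```

Run:
```python
from h import *
st(); tell([.667,-.087,.146],down(165))
```

```text
t 19.77 p [ 0.6462 -0.081   0.2341] psi 165.0 z [ 0.01  -0.004 -1.   ] j [-0.25  0.43  0.25  1.37 -0.    0.01] w 0.0596 f [ 1.8  0.  -0.1] g 0.0
shift [-0.0414 -0.0007  0.1766] turn [-0.0006  0.0055  0.0004]
```

Emit:
play_rows:
  steps: [-0.039, 0, 0, 0, 0.0055, 0, -0.4, 0, 0, 0.05, 0, 0, 0, -0.4, 0, 0, 0.06, 0, 0, 0, -0.4, 0, 0, 0.04, 0, 0, 0, -0.4, 0, 0, 0.022, 0, 0, 0, -0.4, 0, 0, 0, 0, 0, 0, -0.1, 0, 0, 0, 0, 0, 0, 0.2, 0, 0, 0, 0, 0, 0, 0.4, 0, 0, 0, 0, 0, 0, 1, 0, 0, 0, 0, 0, 0, 1, 0, 0, 0, 0, 0, 0, 1]
  newtons: 60

```text
time_s: 20.68
eef_pos: [0.6642, -0.0858, 0.1513]
eef_rot: [-0.001, 0.13, 0.991, -0.0]
ft_force: [-1.5, 0.6, 6.9]
gripper_width: 0.0282
grasp_force: 59.9
```

Run:
```python
from h import *
st(); p,q=pose(); p[2]=.335; d=np.array([.420,.266,.335])-p; print(q.inv().apply(d)/.5, -np.radians(-28)/2)
```

```text
t 20.68 p [ 0.6642 -0.0858  0.1513] psi 165.0 z [-0.001 -0.001 -1.   ] j [-0.25  0.5   0.15  1.22 -0.    0.01] w 0.0282 f [-1.5  0.6  6.9] g 59.90439713001251
[6.53514437e-01 5.53715509e-01 1.66792509e-04] 0.24434609527920614
```

Emit:
play_rows:
  steps: [0, 0, -0.05, 0, 0, 0, 1, 0, 0, -0.08, 0, 0, 0, 1, 0, 0, -0.08, 0, 0, 0, 1, 0, 0, -0.08, 0, 0, 0, 1, 0, 0, -0.08, 0, 0, 0, 1, 0, 0, -0.02, 0, 0, 0, 1, 0.05, 0.042, 0, 0, 0, 0, 1, 0.06, 0.051, 0, 0, 0, 0, 1, 0.06, 0.051, 0, 0, 0, 0, 1, 0.06, 0.051, 0, 0, 0, 0, 1, 0.06, 0.051, 0, 0, 0, 0, 1, 0.06, 0.051, 0, 0, 0, 0, 1]

```text
time_s: 21.68
eef_pos: [0.5323, 0.1041, 0.3454]
eef_rot: [-0.002, 0.13, 0.991, -0.0]
ft_force: [1.2, 0.6, -3.0]
gripper_width: 0.0285
grasp_force: 59.6
```

Emit:
play_rows:
  steps: [0.06, 0.051, 0, 0, 0, 0, 1, 0.06, 0.051, 0, 0, 0, 0, 1, 0.06, 0.051, 0, 0, 0, 0, 1, 0.06, 0.051, 0, 0, 0, 0, 1, 0.06, 0.051, 0, 0, 0, 0, 1, 0, 0, 0, 0, 0, 0.049, 1, 0, 0, 0, 0, 0, 0.049, 1, 0, 0, 0, 0, 0, 0.049, 1, 0, 0, 0, 0, 0, 0.049, 1, 0, 0, 0, 0, 0, 0.049, 1, 0, 0, 0, 0, 0, 0, 1]

```text
time_s: 22.6
eef_pos: [0.4216, 0.2649, 0.346]
eef_rot: [-0.002, 0.369, 0.93, -0.0]
ft_force: [0.4, 0.2, -2.0]
gripper_width: 0.028
grasp_force: 59.9
```

Run:
```python
from h import *
st(); tell([.420,.266,.26],down(137))
```

```text
t 22.6 p [0.4216 0.2649 0.346 ] psi 136.7 z [-0.004  0.001 -1.   ] j [0.39 0.16 0.14 1.55 0.   1.15] w 0.028 f [ 0.4  0.2 -2. ] g 59.886000752449036
shift [ 0.0033 -0.0003  0.172 ] turn [-0.0011 -0.0017 -0.0024]
```

Emit:
play_rows:
  steps: [0.006, 0, 0.04, -0.001, -0.0017, -0.002, 1, 0, 0, 0.07, 0, 0, 0, 1, 0, 0, 0.07, 0, 0, 0, 1, 0, 0, 0.05, 0, 0, 0, 1, 0, 0, 0.03, 0, 0, 0, 1, 0, 0, 0.02, 0, 0, 0, 1, 0, 0, 0.02, 0, 0, 0, 1, 0, 0, 0.02, 0, 0, 0, 1, 0, 0, 0.02, 0, 0, 0, 1, 0, 0, 0.015, 0, 0, 0, 1, 0, 0, 0.01, 0, 0, 0, 1, 0, 0, 0, 0, 0, 0, 1]

```text
time_s: 23.6
eef_pos: [0.4188, 0.2666, 0.1622]
eef_rot: [-0.001, 0.365, 0.931, -0.001]
ft_force: [-0.0, 0.4, -2.5]
gripper_width: 0.0283
grasp_force: 59.8
```

Run:
```python
from h import *
st()
```

```text
t 23.6 p [0.4188 0.2666 0.1622] psi 137.2 z [-0.002 -0.001 -1.   ] j [ 0.4   0.21 -0.27  1.09 -0.    1.14] w 0.0283 f [-0.   0.4 -2.5] g 59.82896268367767
```

Free and deep in the cell. Now the last few millimetres down.

Emit:
play_rows:
  steps: [0, 0, 0.002, 0, 0, 0, 1, 0, 0, 0.002, 0, 0, 0, 1, 0, 0, 0.002, 0, 0, 0, 1, 0, 0, 0.002, 0, 0, 0, 1, 0, 0, 0, 0, 0, 0, 1]

```text
time_s: 24.02
eef_pos: [0.4193, 0.2668, 0.1593]
eef_rot: [-0.0, 0.365, 0.931, -0.0]
ft_force: [0.2, 0.0, -0.3]
gripper_width: 0.028
grasp_force: 60.2
```

Run:
```python
from h import *
st()
```

```text
t 24.02 p [0.4193 0.2668 0.1593] psi 137.2 z [-0.001 -0.    -1.   ] j [ 0.4   0.21 -0.27  1.09 -0.    1.14] w 0.028 f [ 0.2  0.  -0.3] g 60.20750641822815
```

Emit:
play_rows:
  steps: [0, 0, 0.001, 0, 0, 0, 1, 0, 0, 0, 0, 0, 0, 0.1, 0, 0, 0, 0, 0, 0, -0.2, 0, 0, 0, 0, 0, 0, -0.2, 0, 0, -0.03, 0, 0, 0, -0.2, 0, 0, -0.06, 0, 0, 0, -0.2, 0, 0, -0.08, 0, 0, 0, -0.2, 0, 0, -0.05, 0, 0, 0, -1, -0.06, -0.05, 0, 0, 0, 0, -1, -0.06, -0.05, 0, 0, 0, 0, -1, -0.06, -0.05, 0, 0, 0, 0, -1, -0.06, -0.05, 0, 0, 0, 0, -1]

```text
time_s: 25.02
eef_pos: [0.4391, 0.1107, 0.2688]
eef_rot: [-0.0, 0.364, 0.931, -0.0]
ft_force: [0.6, 0.6, 0.8]
gripper_width: 0.0856
grasp_force: 0.0
```

Emit:
play_rows:
  steps: [-0.06, -0.05, 0, 0, 0, 0, -1, -0.06, -0.05, 0, 0, 0, 0, -1, -0.06, -0.05, 0, 0, 0, 0, -1, -0.06, -0.05, 0, 0, 0, 0, -1, 0, 0, 0, 0, 0, 0, -1, 0, 0, 0, 0, 0, 0, -1]

```text
time_s: 25.52
eef_pos: [0.4595, -0.0449, 0.2684]
eef_rot: [-0.001, 0.367, 0.93, -0.0]
ft_force: [-0.6, -0.0, 0.1]
gripper_width: 0.0855
grasp_force: 0.0
```

Run:
```python
from h import *
st()
t=optics.camera("top"); s=optics.camera("scene")
for n,c in (("top",t),("scene",s)):
  g=cv2.cvtColor(c["pixels"],cv2.COLOR_BGR2HSV)
  for col,lo,hi in (("blue",(100,150,90),(125,255,255)),("orange",(4,190,120),(16,255,255))):
    k,l,st_,ce=cv2.connectedComponentsWithStats(cv2.inRange(g,lo,hi))
    for i in range(1,k):
        if 20<st_[i,4]<400: 
            w=ray(c,[ce[i]],.16)[0]
            if .3<w[0]<.75 and -.35<w[1]<.4: print(n,col,st_[i,4],np.round(w[:2],3))
cv2.imwrite("pics/end.png",t["pixels"])
# unchanged elsewhere? compare with first top picture
a=cv2.absdiff(cv2.imread("pics/top0.png"),t["pixels"]).max(2)
k,l,st_,ce=cv2.connectedComponentsWithStats((cv2.medianBlur(a,5)>50).astype(np.uint8))
print([st_[i].tolist() for i in range(1,k) if st_[i,4]>25])
```

```text
t 25.52 p [ 0.4595 -0.0449  0.2684] psi 136.9 z [-0.002 -0.    -1.   ] j [-0.28  0.1  -0.12  1.34 -0.    0.47] w 0.0855 f [-0.6 -0.   0.1] g 0.0
top blue 68 [0.531 0.269]
top blue 65 [0.478 0.213]
top blue 66 [0.47  0.322]
top blue 66 [ 0.382 -0.258]
top orange 61 [0.42  0.264]
scene blue 62 [0.466 0.325]
scene blue 64 [0.475 0.217]
scene blue 69 [0.527 0.273]
scene blue 69 [ 0.384 -0.257]
scene orange 60 [0.417 0.269]
[[189, 134, 408, 266, 34334], [369, 163, 30, 29, 440], [214, 177, 27, 26, 405], [216, 211, 26, 25, 373], [327, 315, 25, 27, 467], [339, 349, 5, 9, 31], [339, 363, 10, 21, 66], [323, 386, 10, 6, 35]]
```

Run:
```python
from plant import r
print(r.finish_job())
```

```text
the job is handed in; nothing more can be done
None
```

The job is handed in at about 25.5 s: all four crate cells hold an upright bottle, and the orange one was first stood upright on the bare table and let go. The final top and scene pictures agree on all four caps and on the pink bottle, but the arm hid the turquoise one, and no verdict was returned.

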